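# Load a plug-in card into the sloping test fixture and lock it with the eccentric knob

### The arm

A 6-joint arm with a two-finger parallel gripper is mounted at the origin on the work surface. World frame = base frame: x ahead of the robot, y to its left, z up, the work surface at z = 0. Lengths are in m, angles in rad, forces in N, time in s.
With the tool pointing down it reaches from about 0.375 to 0.975 m from the base axis. Payload 3.8 kg.
Tool frame: the origin (TCP) lies midway between the tips of the shut fingers; the grasp point (between the pads) lies env.grasp_offset behind it (env.grasp_offset is the distance from the TCP to the grasp point, in m); y points along the fingers, z is the direction in which the jaws open and shut, and the axes are right-handed (so a half turn about y gives the same grasp; the last joint's range is limited). The gripper opens to 85 mm and grips with 20 to 120 N. Pads are 22 mm wide; open, the fingers measure 114 mm over their backs; the gripper's body (76 mm by 85 mm) begins 54 mm behind the grasp point. The pads swing forward as they close: fully open they stand 13 mm farther back than shut.
Start: joints at [-1.164, 0.264, 1.604, -0, 1.274, -0.037], TCP at [0.29, -0.61, 0.231] pointing down, gripper open.
Joint ranges: [-2.63, 2.63], [-0.94, 2.18], [0.31, 2.57], [-1.31, 4.45], [0, 2.66], [-2.55, 2.55]. Speed limits (rad/s): [2.57, 2.57, 3.14, 3.14, 3.14, 3.14].

### API

Orientations are given as a unit quaternion [w, x, y, z].
In Python, from bench import readout, vision, ticket, env gives the robot as it stands.
- The arm moves only by the tool drive_tool, never from a script. Its argument "increments" is a list that holds one entry, the list of rows, each a list of 7 numbers: the shift along the world's x, y, z in mm, then the turn, a rotation vector about the world's x, y, z in degrees, then the opening, from 0 (shut) to 1 (fully open). A call has 1 to 12 rows; each row shifts and turns the commanded pose from where the row before left it; what a row does not reach is not made up. A row lasts 1/12 s, in which the tool goes at most 41.7 mm and 7.16 degrees, less where a joint would pass 70% of its speed; a pose out of reach is approached as far as the arm can. A call is refused whole if a number of a shift passes 41.7 or a number of a turn 7.16, either way. A call with a gripper value outside its range is refused whole. The fingers move at their own pace and stop on an object; the grip force is fixed at half the most. Time passes only in rows, so rows that do not move let the fingers close. It gives the time, the measured TCP pose, the force and the opening at its end, in the units of the state.
- readout.sense(): the state, without advancing time (a new reading comes with each control period).
- vision.capture(name): name is "scene" or "top" or "wrist"; returns the picture (420x560x3 uint8, blue, green, red); there is no depth.
- vision.camera_info(name): a dict with "intrinsics" (3x3 intrinsics, pixels), "position" and "attitude" of the camera in the world. Camera axes: x right, y up, looking along -z (the intrinsics and any distortion apply to the point x, -y, -z); pixel columns grow to the right and rows downward; lengths in m; the calibration is good to about 2 mm. A picture is of the moment at which its call begins: read the wrist's pose just before it. camera_info takes no time and is no camera call; for the wrist camera it gives the pose at the moment of the call.
- ticket.hand_in(): hands the job in, once; it reports no verdict.
The state is a dict: "clock": time; "q": joint angles; "qvel": joint speeds; "effort": joint torques, N m; "tcp_pos": TCP position; "tcp_rot": TCP orientation; "contact_force": force on the tool from outside, world axes, zero at the start; "moment": the same for the moment, N m; "grip_width": finger opening in m.
Only numpy, scipy, OpenCV 4.12 (cv2) and the standard library are available. Lean on these libraries where they do the work, as an engineer would, in place of code of your own. Each camera call takes 0.05 s, during which the arm holds its last target. There are 200 camera calls.

### The job

Load the plug-in card into the sloping test fixture: lay it heat sink up between the side rails and slide its contact edge into the connector slot at the low end. Then turn the eccentric knob clockwise until its off-centre lobe bears on the card's back edge and holds the card fully home in the connector, and let go. Leave the screwdriver, the pump and the fan where they lie.

Things in the scene. Friction and masses are not known exactly. Their poses are not given: they have to be found in the camera images.
- card: Loose plug-in card, 0.22 kg, lying heat sink up on the grey mat. Dark board 105 (x) x 76 (y) x 4 thick; a gold-lined contact tongue 8 long, 56 wide, 4 thick sticks out of its -x edge. Origin: centre of the underside of the 105 x 76 board (tongue not counted); x points away from the tongue, z up. Its +x edge is a plain aluminium bar 10 high: the back edge, on which the lobe bears.
- sink_top (a point): Centre of the top of the card's finned aluminium heat sink, on the card's z axis 30 mm above its underside. The heat sink is 62 (card x) x 44 (card y) and reaches from 4 to 30 mm above the underside: grip it across its 44 mm.
- tongue (a point): Middle of the end of the card's contact tongue, at the underside: card x = -60.5, y = 0, z = 0 mm. This end goes into the connector's slot; at home it is 8 mm inside.
- fixture: The whole test fixture (fixed) on a base plate 190 (x) x 124 (y) x 8; its x points uphill. The nest's origin lies 72 mm straight above this origin, which is on the table. The low end is about 45 mm high, the high end 125 mm, the top of the knob 155 mm.
- nest: Sloping aluminium plate of the fixture (fixed), tilted 30 deg, 116 wide. Origin on its top face, where the card's origin lies when fully home (the card's axes then equal the nest's). x points uphill, away from the connector, z out of the plate. Side rails along x from -51 to +47 mm, inner faces at y = +-39.5 (1.5 clear of the card each side), 9 high, flared at the top.
- slot (a point): Middle of the lower edge of the connector's slot mouth: nest x = -52.5, y = 0, z = 0 mm. The slot opens uphill, 59 wide, from the plate's face up to 6 mm, under a bevelled lip. The black connector is 17 high, 91 wide, and runs 26 mm downhill from the mouth. At home the tongue is in the slot and the board's shoulders touch the connector.
- spring (a point): In the slot, 4 mm in from the mouth (nest x = -56.5): face of the sprung contact block at rest. The tongue meets it when the card is 4 mm short of home; it pushes back with 1.5 N there, rising to about 7.5 N at home, so a card let go springs back up to 4 mm uphill and stays there. The lobe then drives it home.
- cam_grip (a point): Point on the knob's axis at the height to grip: nest x = 80.2, y = 11.4, z = 36 mm; the axis is the nest's z. The black bar-shaped grip, 48 long, 14 thick, stands from 20 to 48 mm above the plate; its long direction always points along the lobe.
- cam: The knob with its off-centre steel lobe, a disc 48 mm in diameter from 1.5 to 11.5 mm above the plate, its centre 12 mm off the axis. Origin: on the knob's axis, at the plate's face (nest x = 80.2, y = 11.4, z = 0 mm). Its x points from the axis towards the lobe, its z along the axis out of the plate.
- cam_angle (a joint): Knob angle, rad, 0 to 2.8, growing clockwise from above. The lobe points along (cos q, -sin q) in the nest: uphill, clear of the card, at 0. Starts at 0.44 to 0.78, leaving 12 mm uphill of home for the card. Meets a card 4 mm short of home at about 1.55; the card is home at about 1.88, where it stops hard. Turning takes 0.15 N m (0.24 when bearing); it stays where it is left.
- screwdriver: Bystander: screwdriver 190 mm long lying between the mat and the fixture. Leave alone.
- pump: Bystander: round aluminium cooler pump, 62 mm across, 46 high, standing beyond the work. Leave alone.
- fan: Bystander: square black case fan 120 x 120 x 25 lying flat beyond the work. Leave alone.
There are look-alikes about, which are no part of the job. Leave any green or pink look-alike of the card alone. There is more than one size of the fixture; the job needs the larger.

How it is judged:
By the outcome, as a careful person would: the job done as asked, in the order asked, and still so for the second after the job is handed in, with the robot touching nothing.
It also fails if it takes over 61 s, if anything falls off the work surface, if the arm or the gripper's body presses on something with over 40 N, if the wrist force passes 120 N, or if a joint passes its speed limit or range.

## Working session

There is one attempt and no reset: what is moved stays moved. The work goes in short steps, Python scripts to look and compute and a tool call to move; the robot and the scene stay as the last step left them, time stands still between calls to the robot, and variables do not carry over. Pictures are saved under pics/ and viewed, about 8 in all and at most 12, crops included, and the job is handed in when it is done.

Besides the shell and the picture viewer there is one more tool, called after ">>>" in YAML: its name, and indented under it one key for each argument. drive_tool: Moves the arm, as the interface text tells. Its arguments: {"type":"object","properties":{"increments":{"type":"array","items":{"type":"array","items":{"type":"array","items":{"type":"number"}}}}},"required":["increments"]}

```bash
mkdir -p pics; ls; cat > h.py <<'E'
import numpy as np,cv2
from scipy.spatial.transform import Rotation as R
from bench import readout,vision,ticket,env
def rot(i):
    a=np.array(i["attitude"],float)
    return a if a.shape==(3,3) else R.from_quat(a,scalar_first=True).as_matrix()
def ray(i,u,v):
    K=np.array(i["intrinsics"]);d=np.linalg.inv(K)@[u,v,1]
    return np.array(i["position"]),rot(i)@(d*[1,-1,-1])
def at_z(i,u,v,z):
    p,d=ray(i,u,v);return p+d*(z-p[2])/d[2]
def proj(i,P):
    P=np.atleast_2d(P);c=(P-np.array(i["position"]))@rot(i)*[1,-1,-1]
    q=c@np.array(i["intrinsics"]).T;return q[:,:2]/q[:,2:]
E
python3 - <<'E'
from h import *
print(readout.sense(),env.grasp_offset)
for n in("scene","top"):
    print(n,vision.camera_info(n)); cv2.imwrite(f"pics/{n}0.png",cv2.resize(vision.capture(n),(800,600),interpolation=cv2.INTER_CUBIC))
E
```

```text
pics
{'clock': 0.0, 'q': array([-1.16392069e+00,  2.64772856e-01,  1.60539624e+00, -2.74795409e-05,
        1.27369483e+00, -3.68970882e-02]), 'qvel': array([ 0.00109911, -0.00144219,  0.00021478, -0.00147399, -0.0003186 ,
        0.0020218 ]), 'effort': array([-1.92156374e-03, -5.15114951e+01, -3.67315900e+01, -2.79677533e-04,
        1.27056101e-02,  1.68836533e-05]), 'tcp_pos': array([ 0.28950939, -0.60894092,  0.22993674]), 'tcp_rot': array([ 0.15545894, -0.1557726 ,  0.69055792, -0.68898271]), 'contact_force': array([-0.15198769,  0.11255833, -0.21359421]), 'moment': array([-0.01619067, -0.0001988 , -0.01875818]), 'grip_width': 0.08591037205480404} 0.0187
scene {'intrinsics': array([[381.99077591,   0.        , 279.68472342],
       [  0.        , 381.99077591, 217.10257217],
       [  0.        ,   0.        ,   1.        ]]), 'position': array([ 1.03410946, -0.44618651,  1.12635138]), 'attitude': array([0.88953762, 0.24328559, 0.10385731, 0.37248973])}
top {'intrinsics': array([[423.70253639,   0.        , 277.26304916],
       [  0.        , 423.70253639, 212.14142657],
       [  0.        ,   0.        ,   1.        ]]), 'position': array([ 0.46398048, -0.01070922,  1.28667536]), 'attitude': array([ 0.71381776,  0.03836115, -0.04859956, -0.69758922])}
```

View pics/top0.png

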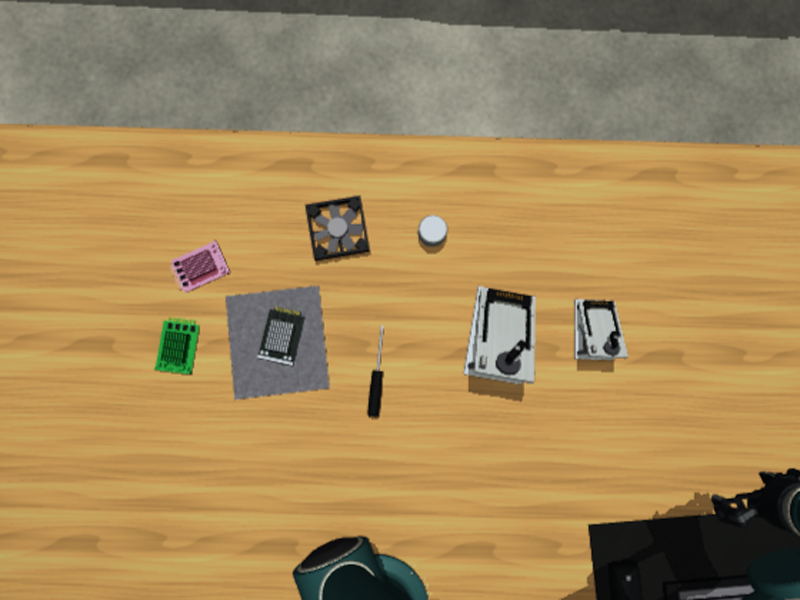

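View pics/scene0.png

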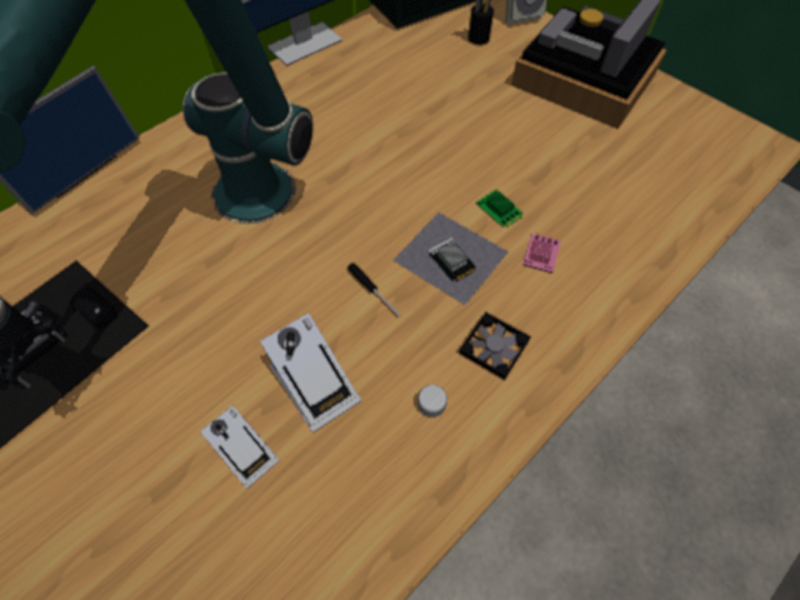

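The top view shows:
- **Cards:** dark card on the mat at (282,335); a green one at (178,346) and a pink one at (200,266) are look-alikes.
- **Fixtures:** larger at (502,335), smaller at (600,330).

The dark card and the larger fixture match the description. I'll confirm both in one crop.

```bash
python3 - <<'E'
from h import *
im=vision.capture("top")
a=im[195:275,160:230];b=im[195:275,315:385]
cv2.imwrite("pics/crop0.png",cv2.resize(np.hstack([a,b]),None,fx=5,fy=5,interpolation=cv2.INTER_CUBIC))
E
```

```text
(no output)
```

View pics/crop0.png

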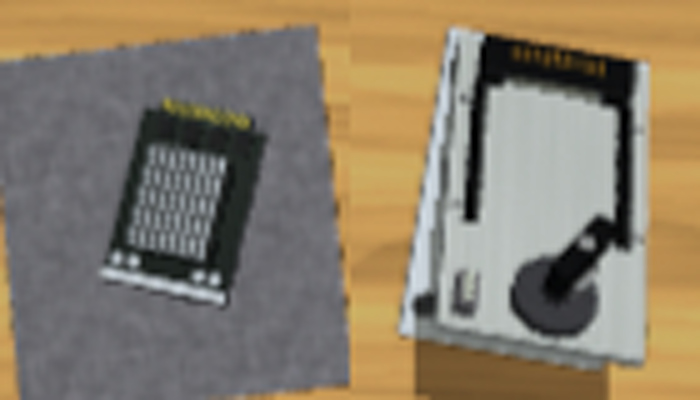

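```bash
cat >> h.py <<'E'
from scipy.optimize import least_squares
def card_fit(i,pts,z):  # pts: list of (u,v,cardx,cardy,cardz)
    pts=np.array(pts,float)
    f=lambda p:(proj(i,R.from_euler('z',p[2]).apply(pts[:,2:])+[p[0],p[1],z])-pts[:,:2]).ravel()
    return f
def nestR(yaw): return R.from_euler('z',yaw)*R.from_euler('y',-30,degrees=True)
def nest_f(i,pts):
    pts=np.array(pts,float)
    return lambda p:(proj(i,nestR(p[2]).apply(pts[:,2:])+[p[0],p[1],.072])-pts[:,:2]).ravel()
E
python3 - <<'E'
from h import *
i=vision.camera_info("top")
c=lambda u,v,ou:((u+.5)/5-.5+ou,(v+.5)/5-.5+195)
C=[(*c(145,108,160),-.0525,-.038,.004),(*c(268,132,160),-.0525,.038,.004),(*c(100,275,160),.0525,-.038,.01),(*c(228,302,160),.0525,.038,.01)]
x0=[*at_z(i,*c(183,202,160),.02)[:2],np.pi]
r=least_squares(card_fit(i,C,.002),x0);print("card",r.x,np.degrees(r.x[2]),r.fun)
N=[(*c(478,217,245),.047,-.0395,.009),(*c(616,247,245),.047,.0395,.009),(*c(484,37,245),-.0785,-.0455,.017),(*c(638,62,245),-.0785,.0455,.017)]
x0=[*at_z(i,*c(550,180,245),.07)[:2],np.pi]
r=least_squares(nest_f(i,N),x0);print("nest",r.x,np.degrees(r.x[2]),r.fun)
print(proj(i,nestR(r.x[2]).apply([[.0802,.0114,.048],[-.0525,0,0]])+[*r.x[:2],.072]))
w=vision.camera_info("wrist");s=readout.sense()
print(w,s['tcp_pos']); RT=R.from_quat(s['tcp_rot'],scalar_first=True)
print(RT.as_matrix(), RT.inv().apply(np.array(w['position'])-s['tcp_pos']), RT.inv().as_matrix()@rot(w))
E
```

```text
card [0.54613636 0.21342457 2.9553054 ] 169.3265267115761 [-0.00133712 -0.3326178  -0.12211526  0.06409601  0.441125    0.18527671
 -0.31930766  0.07984495]
nest [ 0.57024816 -0.24906249  2.97345304] 170.36630971373884 [-0.00235948  0.23811605  0.14763098 -0.3989235   0.2218618  -0.32117552
 -0.37598217  0.49509112]
[[361.36033782 244.08430122]
 [354.86179077 214.86093427]]
{'intrinsics': array([[293.48983155,   0.        , 277.951777  ],
       [  0.        , 293.48983155, 206.85133691],
       [  0.        ,   0.        ,   1.        ]]), 'position': array([ 0.35809063, -0.57614026,  0.37305068]), 'attitude': array([ 0.83543901, -0.12732862,  0.08193555, -0.52831397])} [ 0.28959428 -0.60910396  0.23024459]
[[-9.03143273e-01 -6.84613526e-04  4.29338747e-01]
 [-4.29339287e-01  1.61121633e-03 -9.03141839e-01]
 [-7.34544832e-05 -9.99998468e-01 -1.74909068e-03]] [-0.07602512 -0.14279965 -0.00061254] [[ 1.10297758e-03 -9.54128860e-01 -2.99394225e-01]
 [ 6.16162531e-04  2.99394998e-01 -9.54129056e-01]
 [ 9.99999202e-01  8.67907452e-04  9.18124423e-04]]
```

>>> drive_tool:
  increments:
    - [[10.7, 34.3, 0, 0, 0, -1.5, 1], [10.7, 34.3, 0, 0, 0, -1.5, 1], [10.7, 34.3, 0, 0, 0, -1.5, 1], [10.7, 34.3, 0, 0, 0, -1.5, 1], [10.7, 34.3, 0, 0, 0, -1.5, 1], [10.7, 34.3, 0, 0, 0, -1.5, 1], [10.7, 34.3, 0, 0, 0, -1.5, 1], [10.7, 34.3, 0, 0, 0, -1.5, 1], [10.7, 34.3, 0, 0, 0, -1.5, 1], [10.7, 34.3, 0, 0, 0, -1.5, 1], [10.7, 34.3, 0, 0, 0, -1.5, 1], [10.7, 34.3, 0, 0, 0, -1.5, 1]]

```text
clock: 1.15
tcp_pos: [0.4181, -0.1962, 0.2311]
tcp_rot: [0.045, -0.045, 0.706, -0.706]
contact_force: [0.1, -0.3, 0.5]
grip_width: 0.0854
```

>>> drive_tool:
  increments:
    - [[10.7, 34.3, -8, 0, 0, -1.5, 1], [10.7, 34.3, -8, 0, 0, -1.5, 1], [10.7, 34.3, -8, 0, 0, -1.5, 1], [10.7, 34.3, -8, 0, 0, -1.5, 1], [10.7, 34.3, -8, 0, 0, -1.5, 1], [10.7, 34.3, -8, 0, 0, -1.5, 1], [10.7, 34.3, -8, 0, 0, -1.5, 1], [10.7, 34.3, -8, 0, 0, -1.5, 1], [10.7, 34.3, -8, 0, 0, -1.5, 1], [10.7, 34.3, -8, 0, 0, -1.5, 1], [10.7, 34.3, -8, 0, 0, -1.5, 1], [10, 34, -8, 0, 0, -1.5, 1]]

```text
clock: 2.15
tcp_pos: [0.546, 0.2151, 0.1346]
tcp_rot: [0.066, -0.065, -0.704, 0.704]
contact_force: [1.0, -0.3, 1.1]
grip_width: 0.0852
```

>>> drive_tool:
  increments:
    - [[0, 0, 0, 0, 0, 0, 1], [0, 0, 0, 0, 0, 0, 1], [0, 0, 0, 0, 0, 0, 1]]

```text
clock: 2.4
tcp_pos: [0.5453, 0.2129, 0.1348]
tcp_rot: [0.065, -0.064, -0.704, 0.705]
contact_force: [0.3, -0.3, 0.0]
grip_width: 0.0857
```

```bash
python3 - <<'E'
from h import *
s=readout.sense();i=vision.camera_info("wrist");im=vision.capture("wrist")
M=R.from_quat(s['tcp_rot'],scalar_first=True).as_matrix()
print(s['clock'],s['q'],s['tcp_pos'],np.degrees(np.arctan2(M[1,0],M[0,0])),M[:,1])
cv2.imwrite("pics/w1.png",cv2.resize(im,(800,600),interpolation=cv2.INTER_CUBIC))
P=R.from_euler('z',2.9553).apply([[-.0525,-.038,.004],[-.0525,.038,.004],[.0525,-.038,.01],[.0525,.038,.01]])+[.54614,.21342,.002]
print(proj(i,P)*800/560)
import pickle;pickle.dump(i,open("w1.pkl","wb"))
E
```

```text
2.4 [ 3.29979972e-01  1.75970980e-01  1.89631369e+00 -5.72835284e-04
  1.07084327e+00  2.08444194e+00] [0.54534067 0.21291577 0.13477605] 169.49245267694596 [-1.28949539e-03 -9.73047739e-04 -9.99998695e-01]
[[336.62395402 200.7371052 ]
 [456.52271943 200.94228835]
 [341.72554977 355.7449396 ]
 [450.99744037 355.86759481]]
```

View pics/w1.png

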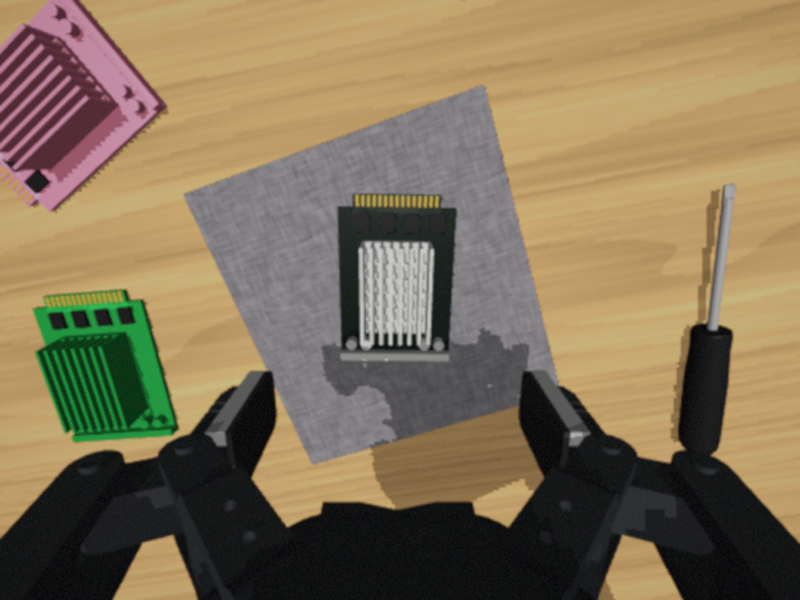

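The wrist view shows the dark card upright on the mat: tongue corners of the board at (338,208) and (456,209), outer bar corners at about (341,360) and (449,360). Green and pink look-alikes are at the left. I'll refit the pose.

```bash
python3 - <<'E'
from h import *
import pickle;i=pickle.load(open("w1.pkl","rb"))
k=560/800
C=[(338*k,208*k,-.0525,-.038,.004),(456*k,209*k,-.0525,.038,.004),(340.5*k,360*k,.0525,-.038,.01),(449.5*k,360*k,.0525,.038,.01)]
r=least_squares(card_fit(i,C,.002),[.546,.213,2.955]);print(r.x,np.degrees(r.x[2]),r.fun/k)
f=lambda p:card_fit(i,C,p[3])(p);r=least_squares(f,[.546,.213,2.955,.002]);print(r.x)
s=readout.sense();print(1e3*(r.x[:2]-s['tcp_pos'][:2]))
E
```

```text
[0.5421041  0.21449325 2.94623217] 168.80666877567535 [-0.85845807 -1.12646782  0.47091193 -0.8249816   0.31303331  0.72363396
  0.11399302  1.73798205]
[ 5.41343530e-01  2.14640141e-01  2.94623216e+00 -1.08618256e-03]
[-4.1440279   2.22117851]
```

>>> drive_tool:
  increments:
    - [[-1, 0.5, -15, 0, 0, -0.2, 1], [-1, 0.5, -20, 0, 0, -0.3, 1], [-0.5, 0.3, -25, 0, 0, 0, 1], [0, 0, -25, 0, 0, 0, 1], [0, 0, -20, 0, 0, 0, 1], [0, 0, -13, 0, 0, 0, 1], [0, 0, -7, 0, 0, 0, 1], [0, 0, 0, 0, 0, 0, 1], [0, 0, 0, 0, 0, 0, 0.7]]

```text
clock: 3.2
tcp_pos: [0.544, 0.2142, 0.011]
tcp_rot: [-0.068, 0.069, 0.704, -0.704]
contact_force: [-0.2, -1.0, 0.1]
grip_width: 0.0753
```

>>> drive_tool:
  increments:
    - [[0, 0, 0, 0, 0, 0, 0], [0, 0, 0, 0, 0, 0, 0], [0, 0, 0, 0, 0, 0, 0], [0, 0, 0, 0, 0, 0, 0], [0, 0, 0, 0, 0, 0, 0], [0, 0, 0, 0, 0, 0, 0], [0, 0, 0, 0, 0, 0, 0], [0, 0, 0, 0, 0, 0, 0]]

```text
clock: 3.87
tcp_pos: [0.545, 0.2152, 0.0121]
tcp_rot: [-0.067, 0.069, 0.704, -0.703]
contact_force: [-0.2, 0.6, 5.7]
grip_width: 0.0424
```

>>> drive_tool:
  increments:
    - [[0, 0, 10, 0, 0, 0, 0], [0, 0, 20, 0, 0, 0, 0], [0, 0, 32, 0, 0, 0, 0], [0, 0, 35, 0, 0, 0, 0], [0, 0, 30, 0, 0, 0.7, 0], [2, -15, 25, 0, 0, 0.7, 0], [4, -29, 0, 0, 0, 0, 0], [4, -29, 0, 0, 0, 0, 0], [4, -29, 0, 0, 0, 0, 0], [4, -29, 0, 0, 0, 0, 0], [4, -29, 0, 0, 0, 0, 0], [4, -29, 0, 0, 0, 0, 0]]

```text
clock: 4.87
tcp_pos: [0.5685, 0.0244, 0.1621]
tcp_rot: [0.06, -0.059, -0.705, 0.705]
contact_force: [0.2, -0.8, -2.7]
grip_width: 0.0426
```

>>> drive_tool:
  increments:
    - [[4, -29, 0, 0.62, 3.7, 0, 0], [4, -29, 0, 0.62, 3.7, 0, 0], [4, -29, 0, 0.62, 3.7, 0, 0], [4, -29, 0, 0.62, 3.7, 0, 0], [4, -29, 0, 0.62, 3.7, 0, 0], [4, -29, 0, 0.62, 3.7, 0, 0], [4, -29, 0, 0.62, 3.7, 0, 0], [4, -29, 0, 0.62, 3.7, 0, 0], [4, -29, 0, 0, 0, 0, 0], [4, -20, 0, 0, 0, 0, 0], [0, 0, 0, 0, 0, 0, 0], [0, 0, 0, 0, 0, 0, 0]]

```text
clock: 5.87
tcp_pos: [0.6091, -0.2563, 0.1614]
tcp_rot: [-0.241, -0.124, 0.696, -0.665]
contact_force: [1.4, 0.7, -3.3]
grip_width: 0.0428
```

```bash
python3 - <<'E'
from h import *
import pickle
s=readout.sense();i=vision.camera_info("wrist");im=vision.capture("wrist")
M=R.from_quat(s['tcp_rot'],scalar_first=True).as_matrix()
N=nestR(2.97345).as_matrix()
print(s['clock'],s['q'],s['tcp_pos'],s['contact_force'],s['grip_width'])
print("tool in nest",N.T@(s['tcp_pos']-[.57025,-.24906,.072])*1e3,"\n",(N.T@M).round(4))
cv2.imwrite("pics/w2.png",cv2.resize(im,(800,600),interpolation=cv2.INTER_CUBIC))
pickle.dump((i,s),open("w2.pkl","wb"))
E
```

```text
5.8667 [-0.3806895   0.63172812  1.30263832 -0.10642941  1.72141691  1.37261187] [ 0.60911118 -0.25628722  0.16141017] [ 1.43209034  0.72503668 -3.26128788] 0.04281331384750031
tool in nest [10.47749118  0.62182295 97.19279269] 
 [[ 1.0e+00  1.1e-03  2.5e-03]
 [-2.5e-03 -7.0e-04  1.0e+00]
 [ 1.1e-03 -1.0e+00 -7.0e-04]]
```

View pics/w2.png

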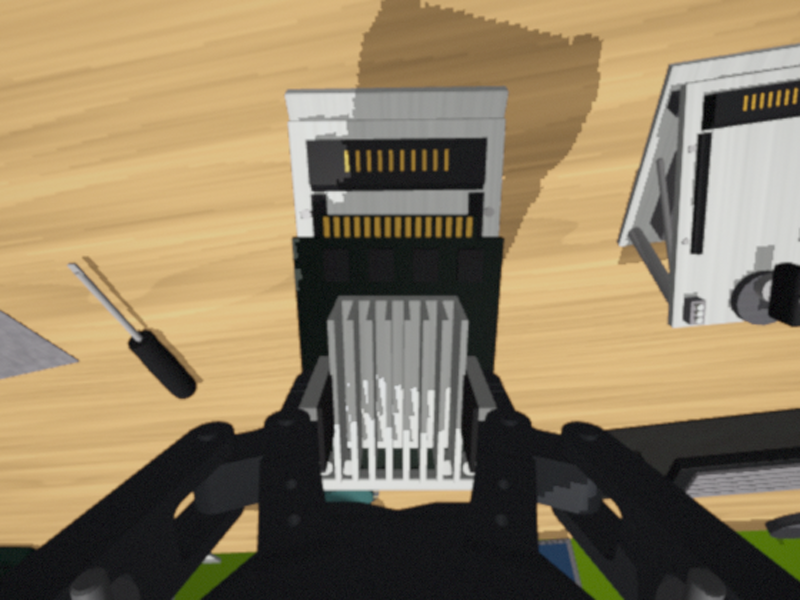

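The wrist view shows the held card (board shoulders at about (293,238) and (502,238), back bar corners near (322,488) and (474,488)). The larger fixture's connector lies ahead, at (307–487, 140–190). I'll enlarge it to measure the card against the nest.

```bash
python3 - <<'E'
from h import *
im=cv2.imread("pics/w2.png")
im=cv2.resize(im,(560,420),interpolation=cv2.INTER_AREA)
a=vision.capture("wrist")[55:195,190:370]
cv2.imwrite("pics/crop2.png",cv2.resize(a,None,fx=4.2,fy=4.2,interpolation=cv2.INTER_CUBIC))
E
```

```text
(no output)
```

View pics/crop2.png

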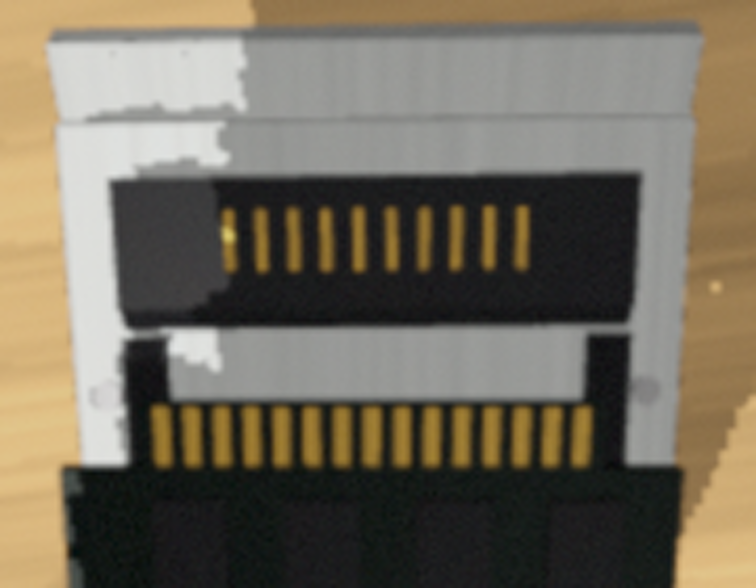

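```bash
cat > m2.py <<'E'
from h import *
import pickle
i,s=pickle.load(open("w2.pkl","rb"))
c=lambda x,y:np.array([(x+.5)/4.2-.5+190,(y+.5)/4.2-.5+55])
Tp=s['tcp_pos'];TR=R.from_quat(s['tcp_rot'],scalar_first=True)
# card axes in tool: x=tx, y=tz, z=-ty
B=TR.as_matrix()@np.array([[1,0,0],[0,0,-1],[0,1,0]])
k=.7
def fc(p):
    W=lambda P:(R.from_euler('zy',[p[3],p[4]]).apply(P)+p[:3])@B.T+Tp
    a=proj(i,W([[-.0525,-.038,.004],[-.0525,.038,.004],[-.0605,0,.004],[.0525,0,.010]]))
    return np.r_[(a[0]-c(64,467)),(a[1]-c(683,467)),a[2,1]-c(0,403)[1],(a[3,1]-490*k)]
r=least_squares(fc,[0,0,-.01,0,0],x_scale=.01);print("card in tool(card axes): xyz mm",r.x[:3]*1e3,"yaw,pitch",np.degrees(r.x[3:]),r.fun.round(2))
pc=r.x
def fn(p,full=False):
    W=lambda P:nestR(p[2]).apply(P)+[p[0],p[1],.072+p[3]]
    a=proj(i,W([[-.0785,-.0455,.017],[-.0785,.0455,.017],[-.0525,-.0455,.017],[-.0525,.0455,.017],[-.051,-.045,.009],[-.051,.045,.009]]))
    l=[]
    for y,(q0,q1) in((-.058,((57,122),(80,465))),(.058,((694,120),(672,465)))):
        e=proj(i,W([[-.085,y,0],[-.03,y,0]]));d=(e[1]-e[0])/np.linalg.norm(e[1]-e[0])
        for q in(q0,q1): w=c(*q)-e[0];l.append(d[0]*w[1]-d[1]*w[0])
    return np.r_[a[0]-c(110,182),a[1]-c(641,174),(a[2]-c(125,325)),(a[3]-c(633,322)),a[4,1]-c(0,338)[1],a[5,1]-c(0,335)[1],l,p[3]/.002]
r=least_squares(fn,[.570,-.249,2.973,0],x_scale=.01);print("nest",r.x,np.degrees(r.x[2]),r.fun.round(2))
p=r.x;N=nestR(p[2]).as_matrix();o=np.array([p[0],p[1],.072+p[3]])
C=Tp+B@pc[:3];CR=B@R.from_euler('zy',pc[3:]).as_matrix()
print("card origin in nest mm",N.T@(C-o)*1e3,"rot zyx deg",R.from_matrix(N.T@CR).as_euler('zyx',degrees=True))
print("tcp in nest",N.T@(Tp-o)*1e3, "nest axes world\n",N.round(4))
E
python3 m2.py
```

```text
card in tool(card axes): xyz mm [  2.08486475  -0.14235314 -11.38371508] yaw,pitch [-0.04849499 -1.02122685] [ 0.03  0.16 -0.03  0.16 -0.32 -0.  ]
nest [ 5.68229414e-01 -2.50301427e-01  2.97877630e+00 -2.11762610e-03] 170.67130985440593 [ 0.05 -1.46  0.15 -0.67 -1.03  1.63  0.03  1.37 -0.12 -0.34 -0.03  0.89
  0.08 -0.06 -1.06]
card origin in nest mm [12.08368982 -0.91533896 88.54029282] rot zyx deg [-0.45479987 -1.08508806 -0.19848621]
tcp in nest [ 9.98719481 -0.72021923 99.92108942] nest axes world
 [[-0.8546 -0.1621  0.4934]
 [ 0.1404 -0.9868 -0.081 ]
 [ 0.5     0.      0.866 ]]
```

>>> drive_tool:
  increments:
    - [[1.6, -1.2, -1, 0.14, -0.53, 0.39, 0], [-4.9, 0.8, -8.7, 0, 0, 0, 0], [-7.4, 1.2, -13, 0, 0, 0, 0], [-7.4, 1.2, -13, 0, 0, 0, 0], [-4.9, 0.8, -8.7, 0, 0, 0, 0], [-3.7, 0.6, -6.5, 0, 0, 0, 0], [0, 0, 0, 0, 0, 0, 0], [0, 0, 0, 0, 0, 0, 0]]

```text
clock: 6.63
tcp_pos: [0.5864, -0.2516, 0.1128]
tcp_rot: [-0.23, -0.122, 0.697, -0.668]
contact_force: [10.5, -1.0, 1.0]
grip_width: 0.0426
```

```bash
python3 - <<'E'
from h import *
import pickle
s=readout.sense();i=vision.camera_info("wrist");im=vision.capture("wrist")
pickle.dump((i,s),open("w3.pkl","wb"))
N=nestR(2.97878).as_matrix()
print(N.T@(s['tcp_pos']-[.56823,-.2503,.0699])*1e3,s['contact_force'])
cv2.imwrite("pics/w3.png",cv2.resize(im[65:205,180:380],None,fx=4,fy=4,interpolation=cv2.INTER_CUBIC))
E
```

```text
[ 5.70807328 -1.66001163 46.23033784] [10.54681783 -0.96595967  1.02187713]
```

View pics/w3.png

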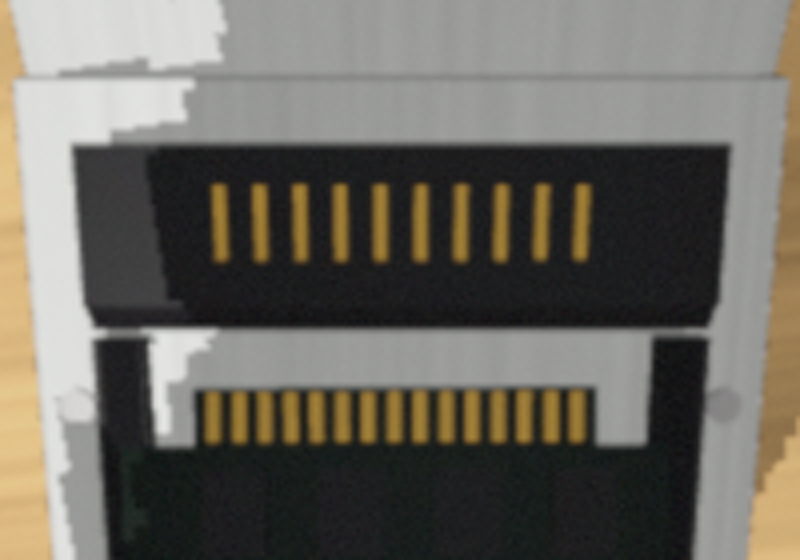

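The 10.5 N comes from the card's back bar meeting the overhanging knob grip (20–48 mm high). I'll back off downhill and up. Then I'll bring the card in tail-down, so its back edge goes under the grip.

>>> drive_tool:
  increments:
    - [[4.3, -0.7, -2.5, 0, 0, 0, 0], [4.3, -0.7, -2.5, 0, 0, 0, 0], [4.3, -0.7, -2.5, 0, 0, 0, 0], [5, -0.8, 8.7, 0, 0, 0, 0], [7.5, -1.2, 13, 0, 0, 0, 0], [7.5, -1.2, 13, 0, 0, 0, 0], [5, -0.8, 8.7, 0, 0, 0, 0], [0, 0, 0, 0, 0, 0, 0], [0, 0, 0, 0, 0, 0, 0]]

```text
clock: 7.43
tcp_pos: [0.621, -0.2582, 0.1475]
tcp_rot: [-0.234, -0.124, 0.697, -0.666]
contact_force: [-0.1, 0.3, -2.9]
grip_width: 0.0425
```

```bash
python3 - <<'E'
from h import *
import pickle
s=readout.sense();i=vision.camera_info("wrist");im=vision.capture("wrist")
pickle.dump((i,s),open("w4.pkl","wb"))
N=nestR(2.97878).as_matrix();M=R.from_quat(s['tcp_rot'],scalar_first=True).as_matrix()
print(N.T@(s['tcp_pos']-[.56823,-.2503,.0699])*1e3,s['contact_force'],"\n",(N.T@M).round(4))
a=cv2.resize(im[75:350,190:370],None,fx=2.18,fy=2.18,interpolation=cv2.INTER_CUBIC)
sc=vision.capture("scene")[215:305,180:255]
b=cv2.resize(sc,(400,480),interpolation=cv2.INTER_CUBIC)
o=np.zeros((600,800,3),np.uint8);o[:a.shape[0],:a.shape[1]]=a;o[:480,400:]=b
cv2.imwrite("pics/w4.png",o)
E
```

```text
[-7.42029228 -0.72169895 93.90984852] [-0.12819032  0.33426531 -2.90347945] 
 [[ 1.     -0.0094 -0.0022]
 [ 0.0022 -0.0014  1.    ]
 [-0.0094 -1.     -0.0014]]
```

View pics/w4.png

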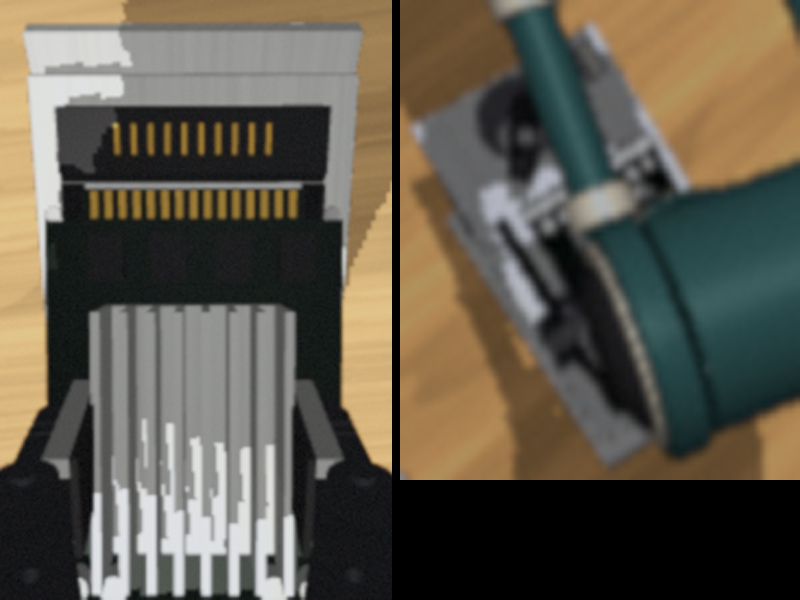

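The left half shows the card pitched nose-down in the grip, with shoulders at (47,221) and (343,221) and the sink's front top edge at (90–294, 309). The right half shows the knob grip. I'll fit the new card pose in the grip.

```bash
cat > m4.py <<'E'
from h import *
import pickle
i,s=pickle.load(open("w4.pkl","rb"))
c=lambda x,y:np.array([(x+.5)/2.18-.5+190,(y+.5)/2.18-.5+75])
Tp=s['tcp_pos'];B=R.from_quat(s['tcp_rot'],scalar_first=True).as_matrix()@np.array([[1,0,0],[0,0,-1],[0,1,0]])
def fc(p):
    W=lambda P:(R.from_euler('zy',[p[3],p[4]]).apply(P)+p[:3])@B.T+Tp
    a=proj(i,W([[-.0525,-.038,.004],[-.0525,.038,.004],[-.0605,0,.004],[-.031,-.022,.03],[-.031,.022,.03]]))
    return np.r_[(a[0]-c(47,221)),(a[1]-c(343,221)),a[2,1]-c(0,190)[1],a[3]-c(90,308),a[4]-c(294,308)]
r=least_squares(fc,[0,0,-.01,0,-.1],x_scale=.01);print("card in tool: xyz mm",r.x[:3]*1e3,"yaw,pitch",np.degrees(r.x[3:]),r.fun.round(2))
E
python3 m4.py
```

```text
card in tool: xyz mm [ 8.36763022 -0.38333111 -7.33191791] yaw,pitch [ -0.25974861 -17.45947844] [-0.72 -0.22 -0.63  0.29 -0.05  0.62 -0.19  0.51  0.17]
```

```bash
python3 - <<'E'
from h import *
i=vision.camera_info("scene");N=nestR(2.97878)
W=lambda P:N.apply(P)+[.56823,-.2503,.0705]
k=400/75
f=lambda P:((proj(i,W(P))-[180,215]+.5)*k+[400,0]).round()
print("axis0,top",f([[.0802,.0114,.0115],[.0802,.0114,.048]]))
for q in(.4,.6,.8,1.,1.2,1.4):
    d=np.array([np.cos(q),-np.sin(q),0]);a=np.array([.0802,.0114,0])
    print(q,"lobe",f(a+.012*d+[0,0,.0115])[0],"grip ends top",f([a+.024*d+[0,0,.048],a-.024*d+[0,0,.048]]).tolist())
E
```

```text
axis0,top [[520. 141.]
 [527. 139.]]
0.4 lobe [517. 120.] grip ends top [[521.0, 95.0], [532.0, 184.0]]
0.6 lobe [522. 120.] grip ends top [[530.0, 95.0], [523.0, 184.0]]
0.8 lobe [526. 120.] grip ends top [[539.0, 96.0], [514.0, 183.0]]
1.0 lobe [530. 122.] grip ends top [[547.0, 99.0], [506.0, 179.0]]
1.2 lobe [534. 124.] grip ends top [[555.0, 104.0], [498.0, 175.0]]
1.4 lobe [537. 127.] grip ends top [[561.0, 110.0], [492.0, 169.0]]
```

>>> drive_tool:
  increments:
    - [[0, 0, 0, -0.81, -4.92, 0, 0], [0, 0, 0, -0.81, -4.92, 0, 0], [0, 0, 0, -0.81, -4.92, 0, 0], [0, 0, 0, -0.81, -4.92, 0, 0], [0, 0, 0, -0.81, -4.92, 0, 0], [-5, 0.55, -9.7, 0, 0, 0, 0], [-5, 0.55, -9.7, 0, 0, 0, 0], [-5, 0.55, -9.7, 0, 0, 0, 0], [-5, 0.55, -9.7, 0, 0, 0, 0], [0, 0, 0, 0, 0, 0, 0], [0, 0, 0, 0, 0, 0, 0]]

```text
clock: 8.45
tcp_pos: [0.5996, -0.2554, 0.106]
tcp_rot: [-0.086, 0.027, 0.708, -0.701]
contact_force: [-0.5, -0.4, -3.2]
grip_width: 0.0429
```

```bash
cat > st.py <<'E'
from h import *
s=readout.sense();i=vision.camera_info("wrist")
N=nestR(2.97878).as_matrix();M=R.from_quat(s['tcp_rot'],scalar_first=True).as_matrix()
o=np.array([.56823,-.2503,.0700])
Bn=N.T@M@np.array([[1,0,0],[0,0,-1],[0,1,0]])
def card(): return N.T@(s['tcp_pos']-o)*1e3+Bn@[8.37,-.38,-7.33], R.from_matrix(Bn@R.from_euler('zy',[-.26,-17.46],degrees=True).as_matrix()).as_euler('zyx',degrees=True)
if __name__=="__main__":
    print(s['clock'],"tcp nest",N.T@(s['tcp_pos']-o)*1e3,"F nest",N.T@s['contact_force'],s['grip_width'])
    print("card est",*card())
E
python3 st.py; python3 - <<'E'
from h import *
cv2.imwrite("pics/w5.png",cv2.resize(vision.capture("wrist"),(800,600),interpolation=cv2.INTER_CUBIC))
E
```

```text
8.45 tcp nest [-9.52318751 -0.08377546 47.02011297] F nest [-1.22058109  0.50805577 -2.9410887 ] 0.04294435659835367
card est [-5.06291031 -0.46224326 36.82732683] [-0.0688217   7.70283734 -0.09990189]
```

View pics/w5.png

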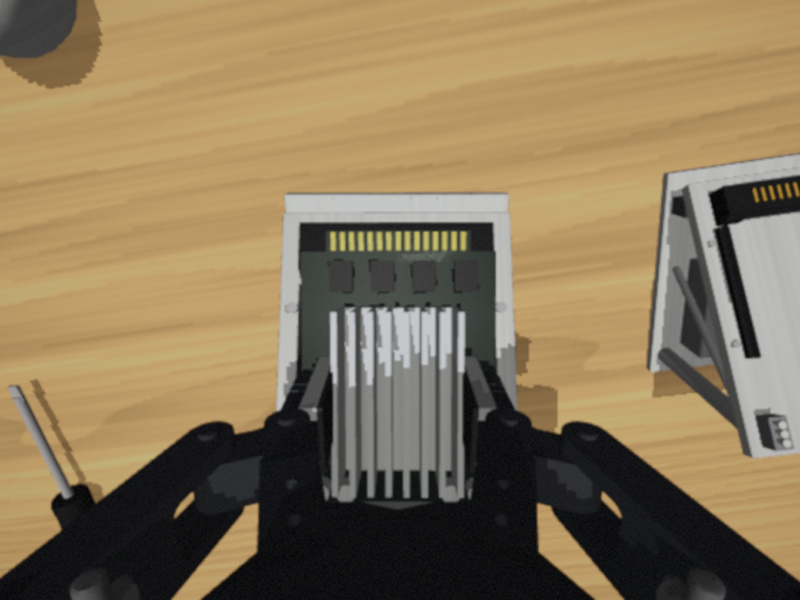

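>>> drive_tool:
  increments:
    - [[-2.8, 0.6, -4.9, 0, 0, 0, 0], [-2.8, 0.6, -4.9, 0, 0, 0, 0], [-2.8, 0.6, -4.9, 0, 0, 0, 0], [-2.8, 0.6, -4.9, 0, 0, 0, 0], [0, 0, 0, 0, 0, 0, 0], [0, 0, 0, 0, 0, 0, 0]]

```text
clock: 9.0
tcp_pos: [0.5887, -0.2532, 0.0882]
tcp_rot: [-0.085, 0.028, 0.707, -0.701]
contact_force: [-0.8, -0.3, -2.4]
grip_width: 0.0428
```

```bash
python3 st.py
```

```text
9.0 tcp nest [-8.81472316 -0.41848689 26.16075133] F nest [-0.56263117  0.39539746 -2.42479979] 0.04283375051108021
card est [-4.38767513 -0.79335787 15.95335609] [-0.10038896  7.88837124 -0.061677  ]
```

>>> drive_tool:
  increments:
    - [[-1.7, 0.3, -3, 0, 0, 0, 0], [0, 0, 0, 0, 0, 0, 0], [-2.5, 0.4, 1.4, 0, 0, 0, 0], [-2.5, 0.4, 1.4, 0, 0, 0, 0], [-2.5, 0.4, 1.4, 0, 0, 0, 0], [-2.5, 0.4, 1.5, 0, 0, 0, 0], [-2.3, 0.4, 1.5, 0, 0, 0, 0], [0, 0, 0, 0, 0, 0, 0], [0, 0, 0, 0, 0, 0, 0]]

```text
clock: 9.75
tcp_pos: [0.5754, -0.2513, 0.0934]
tcp_rot: [-0.085, 0.029, 0.707, -0.701]
contact_force: [-0.4, -0.1, -2.5]
grip_width: 0.0427
```

```bash
python3 st.py
```

```text
9.75 tcp nest [ 5.42850088 -0.20713113 23.91377211] F nest [-0.93322715  0.1393645  -2.38171722] 0.04274980703120881
card est [ 9.83704153 -0.57902567 13.69826118] [-0.11529593  7.99168443 -0.03649154]
```

>>> drive_tool:
  increments:
    - [[-0.9, 0.15, -2, 0.26, 1.58, 0, 0], [-0.9, 0.15, -2, 0.26, 1.58, 0, 0], [-1, 0.15, -2.1, 0.26, 1.58, 0, 0], [-1, 0.15, -2.1, 0.26, 1.58, 0, 0], [-1, 0.15, -2.1, 0.26, 1.58, 0, 0], [0, 0, 0, 0, 0, 0, 0], [0, 0, 0, 0, 0, 0, 0]]

```text
clock: 10.33
tcp_pos: [0.5727, -0.2509, 0.084]
tcp_rot: [-0.132, -0.019, 0.707, -0.694]
contact_force: [4.7, -0.9, 4.1]
grip_width: 0.0425
```

```bash
python3 st.py;  python3 - <<'E'
from h import *
cv2.imwrite("pics/w6.png",cv2.resize(vision.capture("wrist")[90:230,180:380],None,fx=4,fy=4,interpolation=cv2.INTER_CUBIC))
E
```

```text
10.3333 tcp nest [ 3.11087382 -0.12026298 14.41345354] F nest [-2.03558702  0.10783127  5.94517146] 0.04246458742579827
card est [ 8.86510687 -0.49017787  4.89073518] [-0.1219126   0.19115875 -0.02321526]
```

View pics/w6.png

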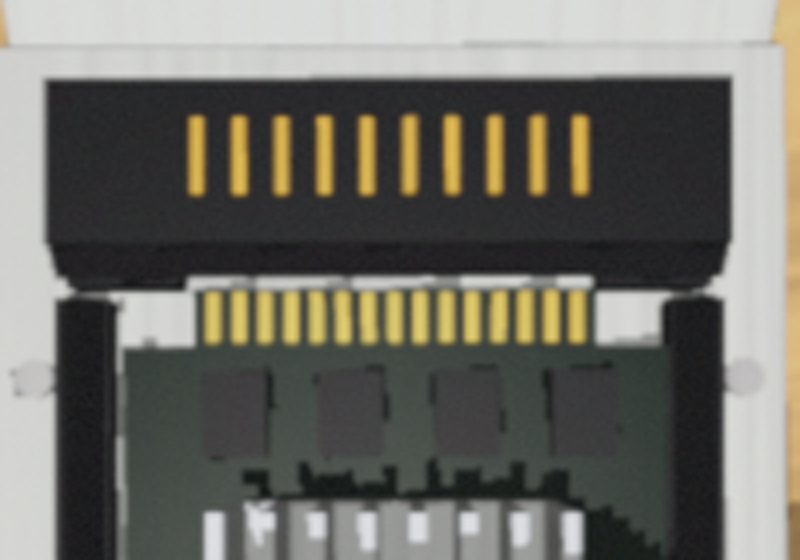

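The close view shows the card between the rails with its tongue (198–594, row 290) facing the slot mouth (row 277). It sits about 0.5 mm too far to the right (+y). I'll shift it and press it gently onto the plate.

>>> drive_tool:
  increments:
    - [[0.1, 0.5, 0, 0, 0, 0, 0], [0, 0, 0, 0, 0, 0, 0], [-0.6, 0.1, -1, 0, 0, 0, 0], [-0.6, 0.1, -1, 0, 0, 0, 0], [0, 0, 0, 0, 0, 0, 0]]

```text
clock: 10.8
tcp_pos: [0.5726, -0.2511, 0.0834]
tcp_rot: [-0.131, -0.018, 0.707, -0.695]
contact_force: [7.5, -2.4, 7.7]
grip_width: 0.0429
```

```bash
python3 st.py;python3 -c "
from st import *;print(N.T@s['moment'])"
```

```text
10.8 tcp nest [ 2.8632104   0.08137252 13.76950014] F nest [-2.8995286   1.19668437 10.54106303] 0.0428805628646818
card est [ 8.57829579 -0.28389725  4.22305698] [-0.1741966   0.42438619  0.0364095 ]
[-0.23780681  0.43395224 -0.06511537]
```

>>> drive_tool:
  increments:
    - [[0, 0, 0, 0.2, 1.2, 0, 0], [0, 0, 0, 0.2, 1.2, 0, 0], [0, 0, 0, 0, 0, 0, 0]]

```text
clock: 11.05
tcp_pos: [0.5713, -0.2508, 0.0824]
tcp_rot: [-0.147, -0.034, 0.707, -0.691]
contact_force: [3.0, -1.6, 6.4]
grip_width: 0.0424
```

```bash
python3 st.py;python3 -c "
from st import *;print(N.T@s['moment'])"
```

```text
11.05 tcp nest [ 3.48234205 -0.03623928 12.32747101] F nest [0.37410744 1.12767334 7.13109309] 0.042439696455699866
card est [ 9.63697216 -0.40152413  3.05831273] [-0.14540381 -2.25097992  0.01943296]
[-0.18933674  0.61568305 -0.05336847]
```

>>> drive_tool:
  increments:
    - [[0.2, 0, 0.4, -0.2, -1.2, 0, 0], [0.85, -0.14, -0.5, 0, 0, 0, 0], [0.85, -0.14, -0.5, 0, 0, 0, 0], [0.85, -0.14, -0.5, 0, 0, 0, 0], [0.85, -0.14, -0.5, 0, 0, 0, 0], [0, 0, 0, 0, 0, 0, 0]]

```text
clock: 11.55
tcp_pos: [0.5733, -0.2508, 0.0813]
tcp_rot: [-0.141, -0.028, 0.707, -0.692]
contact_force: [1.7, -0.3, 10.4]
grip_width: 0.0424
```

```bash
python3 st.py;python3 -c "
from st import *;print(N.T@s['moment'])"
```

```text
11.55 tcp nest [ 1.2357123  -0.35820329 12.37846798] F nest [3.70920139 0.0697892  9.82413686] 0.042439577596844455
card est [ 7.21956372 -0.72781389  2.99832351] [-0.12880299 -1.20099639 -0.01745931]
[-0.34791456 -0.54441987  0.15794781]
```

>>> drive_tool:
  increments:
    - [[0.7, -0.1, 1.3, 0, 0, 0, 0], [0.85, -0.14, -0.5, 0, 0, 0, 0], [0.85, -0.14, -0.5, 0, 0, 0, 0], [0.85, -0.14, -0.5, 0, 0, 0, 0], [0.85, -0.14, -0.5, 0, 0, 0, 0], [0, 0, 0, 0, 0, 0, 0]]

```text
clock: 12.05
tcp_pos: [0.5766, -0.2508, 0.0794]
tcp_rot: [-0.142, -0.029, 0.707, -0.692]
contact_force: [-0.9, -0.2, 8.5]
grip_width: 0.0428
```

```bash
python3 st.py;python3 -c "
from st import *;print(N.T@s['moment'])"
```

```text
12.05 tcp nest [-2.49969533 -0.85283977 12.31683177] F nest [5.0017706  0.32425283 6.94222045] 0.042772618988523
card est [ 3.50749925 -1.22791227  2.95183663] [-0.1102032  -1.34296655 -0.06239416]
[-0.34011275 -0.62565309  0.06733813]
```

>>> drive_tool:
  increments:
    - [[0.8, -0.14, -0.5, 0, 0, 0, 0], [0, 0, 0, 0, 0, 0, 0.6], [0, 0, 0, 0, 0, 0, 0.62], [0, 0, 0, 0, 0, 0, 0.62], [1, -0.2, 1.7, 0, 0, 0, 0.62], [2, -0.3, 3.5, 0, 0, 0, 0.62], [5, -0.8, 8.7, 0, 0, 0, 0.65], [10, -1.6, 17, 0, 0, 0, 0.7], [15, -2.4, 26, 0, 0, 0, 0.8], [15, -2.4, 26, 0, 0, 0, 1]]

```text
clock: 12.88
tcp_pos: [0.6261, -0.2587, 0.1616]
tcp_rot: [-0.142, -0.029, 0.707, -0.692]
contact_force: [0.4, -0.3, 0.7]
grip_width: 0.0781
```

```bash
python3 st.py; python3 -c "
from st import *;print(s['q'])"
```

```text
12.8833 tcp nest [ -4.80692574  -1.09589904 108.54551352] F nest [-0.07053175  0.19403578  0.80406465] 0.07805359215046771
card est [ 1.20285893 -1.47168233 99.1822088 ] [-0.10489638 -1.35860701 -0.0700339 ]
[-0.40054499  0.47125581  1.47489401 -0.05519495  1.43211557  1.34519532]
```

>>> drive_tool:
  increments:
    - [[-20, 3.3, 11.7, 0, 0, 0, 1], [-20, 3.3, 11.7, 0, 0, 0, 1], [-20, 3.3, 11.7, 0, 0, 0, 1], [0, 0, 0, 0, 0, 0, 1], [0, 0, 0, 0, 0, 0, 1]]

```text
clock: 13.3
tcp_pos: [0.5667, -0.2493, 0.1981]
tcp_rot: [-0.14, -0.027, 0.707, -0.693]
contact_force: [0.5, -0.3, -0.8]
grip_width: 0.0856
```

```bash
python3 - <<'E'
from h import *
import pickle
s=readout.sense();i=vision.camera_info("wrist");im=vision.capture("wrist")
pickle.dump((i,s),open("w7.pkl","wb"));cv2.imwrite("pics/w7raw.png",im)
cv2.imwrite("pics/w7.png",cv2.resize(im[60:350,155:405],(690,800))[:800] if 0 else cv2.resize(im[70:365,150:400],None,fx=2,fy=2,interpolation=cv2.INTER_CUBIC))
E
```

```text
(no output)
```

View pics/w7.png

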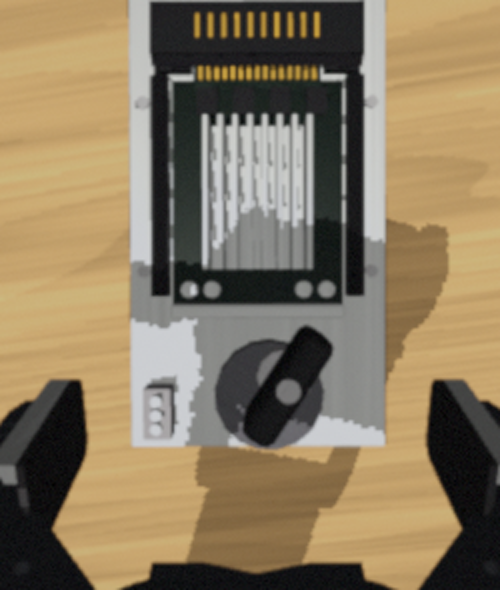

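The last view shows the card lying between the rails with its tongue in the slot. The knob axis dot is at (289,391), and the grip runs from (316,335) to (260,440), so q is about 0.49.

```bash
python3 - <<'E'
from st import *
import pickle
i,s7=pickle.load(open("w7.pkl","rb"))
c=lambda x,y:((x+.5)/2-.5+150,(y+.5)/2-.5+70)
def onz(px,z):
    p,d=ray(i,*c(*px));p=N.T@(p-o);d=N.T@d
    return (p+d*(z-p[2])/d[2])*1e3
for zz in(.048,.05,.046):print("axis",onz((289,391),zz),onz((316,335),zz),onz((260,440),zz))
print("plate corners y+-58",onz((131,446),0),onz((386,446),0))
print("shoulders",onz((174,81),.004),onz((342,81),.004),"bar back",onz((174,304),.010),onz((343,304),.010),"mouth/lip",onz((256,69),.017))
print("tcp",N.T@(s7['tcp_pos']-o)*1e3, (N.T@R.from_quat(s7['tcp_rot'],scalar_first=True).as_matrix()).round(3))
E
```

```text
axis [81.16221066 11.0503817  48.        ] [60.00862111 21.1622589  48.        ] [99.73595184  0.1446849  48.        ]
axis [80.72661179 10.9403464  50.        ] [59.76503424 20.96043767 50.        ] [99.13175837  0.13364105 50.        ]
axis [81.59780953 11.16041701 46.        ] [60.25220798 21.36408013 46.        ] [100.34014532   0.15572875  46.        ]
plate corners y+-58 [117.08585864 -58.89460136   0.        ] [116.93425463  58.31722166   0.        ]
shoulders [-48.53428001 -38.30223444   4.        ] [-48.58763398  36.9175701    4.        ] bar back [ 51.01859792 -37.60773728  10.        ] [50.93932816 36.85112408 10.        ] mouth/lip [-49.61803113  -1.56267377  17.        ]
tcp [ 65.53109088  -0.75038463 110.08997141] [[ 0.959 -0.282 -0.002]
 [ 0.002 -0.001  1.   ]
 [-0.282 -0.959 -0.   ]]
```

>>> drive_tool:
  increments:
    - [[-8.3, -2.7, -3.2, 0.89, 5.4, 0, 1], [-8.3, -2.7, -3.2, 0.89, 5.4, 0, 1], [-8.4, -2.6, -3.2, 0.89, 5.4, 0, 1], [0, 0, 0, 3.45, -0.57, 6.06, 1], [0, 0, 0, 3.45, -0.57, 6.06, 1], [0, 0, 0, 3.45, -0.57, 6.06, 1], [0, 0, 0, 3.45, -0.57, 6.06, 1], [0, 0, 0, 3.45, -0.57, 6.06, 0.8], [0, 0, 0, 3.45, -0.57, 6.06, 0.8], [0, 0, 0, 3.45, -0.57, 6.06, 0.8], [0, 0, 0, 3.45, -0.57, 6.06, 0.8], [0, 0, 0, 3.45, -0.57, 6.06, 0.6]]

```text
clock: 14.35
tcp_pos: [0.5417, -0.2569, 0.1852]
tcp_rot: [0.162, -0.46, 0.716, -0.499]
contact_force: [-0.4, 0.2, -0.0]
grip_width: 0.0575
```

>>> drive_tool:
  increments:
    - [[0, 0, 0, 3.45, -0.57, 6.06, 0.5], [0, 0, 0, 3.45, -0.57, 6.06, 0.5], [0, 0, 0, 3.45, -0.57, 6.06, 0.5], [0, 0, 0, 3.45, -0.57, 6.06, 0.5], [0, 0, 0, 3.45, -0.57, 6.06, 0.5], [0, 0, 0, 3.45, -0.57, 6.06, 0.5], [0, 0, 0, 3.45, -0.57, 6.06, 0.5], [0, 0, 0, 3.45, -0.57, 6.06, 0.5], [0, 0, 0, 3.45, -0.57, 6.06, 0.5], [0, 0, 0, 3.45, -0.57, 6.06, 0.5], [0, 0, 0, 3.45, -0.57, 6.06, 0.5], [0, 0, 0, 3.45, -0.57, 6.06, 0.5]]

```text
clock: 15.35
tcp_pos: [0.5417, -0.2569, 0.1853]
tcp_rot: [-0.601, 0.676, -0.422, 0.066]
contact_force: [-0.3, -0.0, -0.2]
grip_width: 0.0426
```

>>> drive_tool:
  increments:
    - [[0, 0, 0, 2.2, -0.36, 3.9, 0.5], [0, 0, 0, 0, 0, 0, 0.5], [0, 0, 0, 0, 0, 0, 0.5]]

```text
clock: 15.6
tcp_pos: [0.5415, -0.2569, 0.1855]
tcp_rot: [-0.615, 0.678, -0.401, 0.042]
contact_force: [0.6, 0.4, -0.0]
grip_width: 0.0427
```

```bash
cat > kn.py <<'E'
from st import *
T=N.T@M
t=N.T@(s['tcp_pos']-o)*1e3
print(s['clock'],"tcp",t,"d to axis(81,11.2)",81-t[0],11.2-t[1],"\n",T.round(3))
print("lobe q of tool",np.arctan2(T[1,0],-T[0,0]),"q6",s['q'][5],"F nest",N.T@s['contact_force'],"M",N.T@s['moment'],s['grip_width'])
E
python3 kn.py
```

```text
15.6 tcp [79.68951074 10.83122074 87.3770927 ] d to axis(81,11.2) 1.310489256863434 0.36877925521985233 
 [[-0.878 -0.003 -0.478]
 [ 0.478  0.003 -0.878]
 [ 0.004 -1.    -0.001]]
lobe q of tool 0.49856452228533693 q6 -1.304358208023288 F nest [-0.42330496 -0.50234641  0.24398917] M [0.03213642 0.25229274 0.05223973] 0.04271260110548657
```

>>> drive_tool:
  increments:
    - [[-6.7, 1, -11.4, 0, 0, 0, 0.5], [-6.7, 1, -11.4, 0, 0, 0, 0.5], [-6.7, 1, -11.4, 0, 0, 0, 0.5], [-6.8, 1.1, -11.4, 0, 0, 0, 0.5], [-6.8, 1.1, -11.4, 0, 0, 0, 0.5], [0, 0, 0, 0, 0, 0, 0.5], [0, 0, 0, 0, 0, 0, 0.3]]

```text
clock: 16.18
tcp_pos: [0.5065, -0.2514, 0.1285]
tcp_rot: [-0.615, 0.677, -0.401, 0.041]
contact_force: [0.2, 0.4, 0.3]
grip_width: 0.0319
```

```bash
python3 kn.py
```

```text
16.1833 tcp [81.86203486 11.08883254 20.29387916] d to axis(81,11.2) -0.8620348624769463 0.11116745743710688 
 [[-0.879 -0.001 -0.477]
 [ 0.477  0.002 -0.879]
 [ 0.002 -1.    -0.002]]
lobe q of tool 0.4969419285578073 q6 -1.3018426111869281 F nest [-0.00802478 -0.45667866  0.30023742] M [ 0.04616955  0.1981732  -0.00994556] 0.031903457320162414
```

>>> drive_tool:
  increments:
    - [[0.5, 0, -0.3, 0, 0, 0, 0], [0, 0, 0, 0, 0, 0, 0], [0, 0, 0, 0, 0, 0, 0], [0, 0, 0, 0, 0, 0, 0], [0, 0, 0, 0, 0, 0, 0]]

```text
clock: 16.6
tcp_pos: [0.5082, -0.2512, 0.1295]
tcp_rot: [-0.616, 0.678, -0.4, 0.042]
contact_force: [0.6, 4.1, -0.6]
grip_width: 0.0183
```

```bash
python3 kn.py
```

```text
16.6 tcp [80.88764865 10.61050621 21.95082742] d to axis(81,11.2) 0.11235134526236834 0.5894937947669217 
 [[-0.879 -0.004 -0.476]
 [ 0.476  0.002 -0.879]
 [ 0.004 -1.    -0.   ]]
lobe q of tool 0.49625807113273657 q6 -1.302118891243056 F nest [-0.19919924 -4.17554439 -0.58977848] M [-0.66291422  0.04982428  0.0028651 ] 0.01831737305599333
```

>>> drive_tool:
  increments:
    - [[0, 0, 0, -2.5, 0.4, -4.3, 0], [0, 0, 0, -2.5, 0.4, -4.3, 0], [0, 0, 0, -2.5, 0.4, -4.3, 0], [0, 0, 0, -2.5, 0.4, -4.3, 0], [0, 0, 0, -2.5, 0.4, -4.3, 0], [0, 0, 0, -2.5, 0.4, -4.3, 0], [0, 0, 0, 0, 0, 0, 0]]

```text
clock: 17.18
tcp_pos: [0.5087, -0.2508, 0.1292]
tcp_rot: [-0.489, 0.645, -0.545, 0.216]
contact_force: [1.4, 5.5, -0.3]
grip_width: 0.0186
```

```bash
python3 kn.py
```

```text
17.1833 tcp [80.44084324 10.13215504 21.96719022] d to axis(81,11.2) 0.5591567637978017 1.0678449616050898 
 [[-0.522 -0.003 -0.853]
 [ 0.853  0.007 -0.522]
 [ 0.008 -1.    -0.002]]
lobe q of tool 1.021985675826217 q6 -0.7735419118745984 F nest [-0.59469658 -5.68941117 -0.05764757] M [-0.95935435  0.25895491  0.00652224] 0.01864924093499471
```

>>> drive_tool:
  increments:
    - [[0.1, 0.5, 0, 0, 0, 0, 0], [0, 0, 0, 0, 0, 0, 0], [0, 0, 0, -2.5, 0.4, -4.3, 0], [0, 0, 0, -2.5, 0.4, -4.3, 0], [0, 0, 0, -2.5, 0.4, -4.3, 0], [0, 0, 0, -2.5, 0.4, -4.3, 0]]

```text
clock: 17.68
tcp_pos: [0.509, -0.2507, 0.1291]
tcp_rot: [0.386, -0.599, 0.622, -0.325]
contact_force: [2.8, 5.2, -1.7]
grip_width: 0.0184
```

```bash
python3 kn.py; python3 - <<'E'
from h import *
i=vision.camera_info("wrist");im=vision.capture("wrist")
import pickle;pickle.dump(i,open("w8.pkl","wb"))
cv2.imwrite("pics/w8.png",im)
N=nestR(2.97878);o=[.56823,-.2503,.07]
f=lambda P:proj(i,N.apply(P)+o)
a=np.array([.0805,.0112,0])
print("axis top/base",f([a+[0,0,.048],a+[0,0,.0115]]).round(1))
for q in(1.1,1.2,1.3,1.4,1.5):
    d=np.array([np.cos(q),-np.sin(q),0]);print(q,"lobe c",f(a+.012*d+[0,0,.0115]).round(1),"grip end top",f(a+.024*d+[0,0,.048]).round(1),f(a-.024*d+[0,0,.048]).round(1))
print("card bar",f([[.0565,-.038,.01],[.0565,.038,.01]]).round(1))
E
```

```text
17.6833 tcp [80.09045283  9.99403565 21.97537243] d to axis(81,11.2) 0.9095471658253018 1.205964347973703 
 [[-0.199 -0.001 -0.98 ]
 [ 0.98   0.011 -0.199]
 [ 0.011 -1.    -0.001]]
lobe q of tool 1.3708610849652048 q6 -0.4228851588706469 F nest [-2.48201842 -5.60078739 -0.49184738] M [-0.96571328  0.65135928  0.20932553] 0.018418397795750635
axis top/base [[278.  294. ]
 [278.2 256.6]]
1.1 lobe c [[272.5 238.1]] grip end top [[263.2 248.1]] [[291.4 335.2]]
1.2 lobe c [[274.5 237.7]] grip end top [[268.6 247. ]] [[286.5 336.1]]
1.3 lobe c [[276.6 237.5]] grip end top [[274.1 246.4]] [[281.6 336.5]]
1.4 lobe c [[278.8 237.4]] grip end top [[279.6 246.3]] [[276.6 336.6]]
1.5 lobe c [[280.9 237.6]] grip end top [[285.1 246.7]] [[271.7 336.3]]
card bar [[340.3 182.3]
 [307.8 300.9]]
```

>>> drive_tool:
  increments:
    - [[0, 0, 0, -2, 0.3, -3.5, 0], [0, 0, 0, -2, 0.3, -3.5, 0], [0, 0, 0, -2, 0.3, -3.5, 0], [0, 0, 0, -2, 0.3, -3.5, 0], [0, 0, 0, -2, 0.3, -3.5, 0]]

```text
clock: 18.15
tcp_pos: [0.5094, -0.2507, 0.1289]
tcp_rot: [0.271, -0.533, 0.68, -0.424]
contact_force: [3.5, 4.5, -2.0]
grip_width: 0.0186
```

```bash
python3 kn.py
```

```text
18.15 tcp [79.67126615  9.94255247 21.99447185] d to axis(81,11.2) 1.328733848058107 1.257447534219022 
 [[ 0.151 -0.    -0.989]
 [ 0.988  0.01   0.151]
 [ 0.01  -1.     0.002]]
lobe q of tool 1.7223727422177126 q6 -0.07143658917186856 F nest [-3.39507319 -4.98053762 -0.34527509] M [-0.90366327  0.79797983  0.35395578] 0.018571956782837438
```

>>> drive_tool:
  increments:
    - [[0, 0, 0, -1, 0.16, -1.75, 0], [0, 0, 0, -1, 0.16, -1.75, 0]]

```text
clock: 18.32
tcp_pos: [0.5094, -0.2508, 0.1288]
tcp_rot: [0.247, -0.518, 0.689, -0.442]
contact_force: [3.8, 4.3, -1.9]
grip_width: 0.0186
```

```bash
python3 kn.py
```

```text
18.3167 tcp [79.6040562   9.98874541 21.97790645] d to axis(81,11.2) 1.3959438049496384 1.2112545852423864 
 [[ 0.219  0.    -0.976]
 [ 0.976  0.01   0.219]
 [ 0.01  -1.     0.002]]
lobe q of tool 1.791266317442326 q6 -0.0025698540435613385 F nest [-3.54195664 -4.85258554 -0.12493293] M [-0.90901708  0.84951994  0.42842013] 0.018603945674050368
```

>>> drive_tool:
  increments:
    - [[0, 0, 0, -1, 0.16, -1.75, 0], [0, 0, 0, -1, 0.16, -1.75, 0], [0, 0, 0, -0.5, 0.08, -0.9, 0]]

```text
clock: 18.57
tcp_pos: [0.5095, -0.2507, 0.1288]
tcp_rot: [0.217, -0.499, 0.699, -0.464]
contact_force: [4.1, 4.3, -2.8]
grip_width: 0.0187
```

```bash
python3 kn.py
```

```text
18.5667 tcp [79.55710488  9.95431311 21.9708668 ] d to axis(81,11.2) 1.4428951181335066 1.2456868917615278 
 [[ 0.303  0.001 -0.953]
 [ 0.953  0.01   0.303]
 [ 0.009 -1.     0.002]]
lobe q of tool 1.8789295908498604 q6 0.08505537509707639 F nest [-4.29079552 -4.92980718 -0.79098168] M [-0.8850078   0.8524249   0.60327545] 0.018687774671211417
```

>>> drive_tool:
  increments:
    - [[0, 0, 0, -1, 0.16, -1.75, 0], [0, 0, 0, -1, 0.16, -1.75, 0]]

```text
clock: 18.73
tcp_pos: [0.5095, -0.2508, 0.1288]
tcp_rot: [0.192, -0.482, 0.706, -0.481]
contact_force: [3.0, 4.5, -3.3]
grip_width: 0.0186
```

```bash
python3 kn.py
```

```text
18.7333 tcp [79.51887603  9.97561135 21.99807386] d to axis(81,11.2) 1.4811239724306944 1.2243886455281068 
 [[ 0.369  0.002 -0.929]
 [ 0.929  0.009  0.369]
 [ 0.009 -1.     0.002]]
lobe q of tool 1.9489631713622257 q6 0.1550528502845915 F nest [-3.57794426 -4.90577174 -1.7194334 ] M [-0.89441463  0.84587749  0.97904778] 0.018584250590007564
```

The moment jumped to about 1 N·m at q ≈ 1.9, which is the hard stop. I'll let go, lift away and look.

>>> drive_tool:
  increments:
    - [[0, 0, 0, 0, 0, 0, 0.35], [0, 0, 0, 0, 0, 0, 0.4], [0, 0, 0, 0, 0, 0, 0.4], [1, -0.2, 1.7, 0, 0, 0, 0.4], [4, -0.6, 7, 0, 0, 0, 0.4], [10, -1.6, 17, 0, 0, 0, 0.4], [15, -2.4, 26, 0, 0, 0, 0.4], [15, -2.4, 26, 0, 0, 0, 0.5], [15, -2.4, 26, 0, 0, 0, 1], [0, 0, 35, 0, 0, 0, 1], [0, 0, 0, 0, 0, 0, 1], [0, 0, 0, 0, 0, 0, 1]]

```text
clock: 19.73
tcp_pos: [0.5697, -0.2617, 0.2717]
tcp_rot: [0.192, -0.481, 0.705, -0.483]
contact_force: [-0.4, -0.3, 0.0]
grip_width: 0.0852
```

```bash
python3 - <<'E'
from h import *
i=vision.camera_info("wrist");im=vision.capture("wrist")
import pickle;pickle.dump(i,open("w9.pkl","wb"));cv2.imwrite("pics/w9raw.png",im)
N=nestR(2.97878);o=[.56823,-.2503,.07]
f=lambda P:proj(i,N.apply(P)+o)
a=np.array([.0805,.0112,0])
print("axis top",f(a+[0,0,.048]).round(),"shoulders home",f([[-.0525,-.038,.004],[-.0525,.038,.004]]).round(1),"bar home",f([[.0525,-.038,.01],[.0525,.038,.01]]).round(1),"conn far",f([[-.0785,-.0455,.017],[-.0785,.0455,.017]]).round())
for q in(1.5,1.7,1.9): d=np.array([np.cos(q),-np.sin(q),0]);print(q,f([a+.024*d+[0,0,.048],a-.024*d+[0,0,.048],a+.012*d+[0,0,.0115]]).round(1).tolist())
E
```

```text
axis top [[295. 191.]] shoulders home [[400.   86.9]
 [417.9 158. ]] bar home [[301.6 127.8]
 [325.9 194.8]] conn far [[431.  67.]
 [450. 157.]]
1.5 [[284.5, 168.4], [305.7, 212.4], [288.4, 172.2]]
1.7 [[289.3, 166.6], [301.0, 214.0], [290.6, 171.4]]
1.9 [[294.5, 165.8], [296.2, 214.7], [292.8, 171.1]]
```

```bash
python3 - <<'E'
from h import *
im=cv2.imread("pics/w9raw.png")
cv2.imwrite("pics/w9.png",cv2.resize(im[55:235,260:460],None,fx=3.33,fy=3.33,interpolation=cv2.INTER_CUBIC))
E
```

```text
(no output)
```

View pics/w9.png

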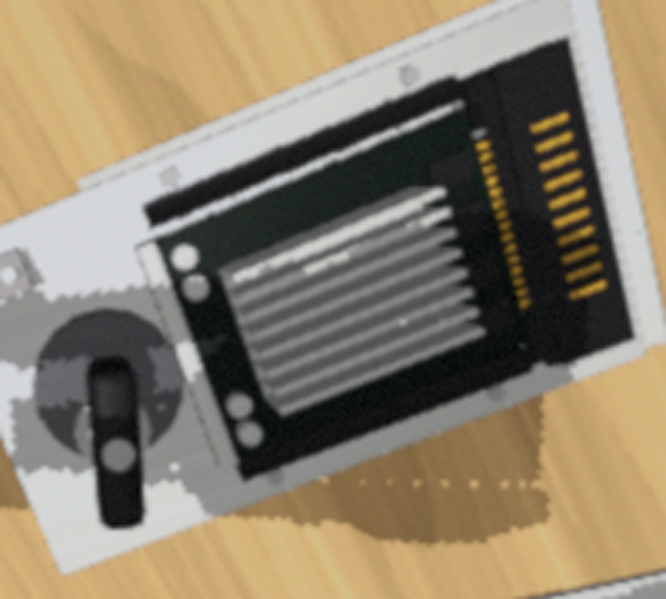

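The final view shows the card in the nest, with back-bar corners at (137,245) and (218,465) against home predictions of (138,242) and (219,465). The knob grip points along q ≈ 1.9, with the lobe against the bar. I'll compare intensity profiles with the earlier image, when the card was 4 mm short, as a numeric check.

```bash
python3 - <<'E'
from h import *
import pickle
N=nestR(2.97878);o=[.56823,-.2503,.07]
ims={"w7":(pickle.load(open("w7.pkl","rb"))[0],cv2.imread("pics/w7raw.png")),"w9":(pickle.load(open("w9.pkl","rb")),cv2.imread("pics/w9raw.png"))}
def prof(k,xs,ys,z,ch=None):
    i,im=ims[k];out=0
    for y in ys:
        p=proj(i,N.apply([[x,y,z] for x in xs])+o).astype(np.float32)
        v=cv2.remap(im,p[:,0].reshape(1,-1),p[:,1].reshape(1,-1),cv2.INTER_LINEAR)[0].astype(float)
        out=out+(v.mean(1) if ch is None else v[:,2]-v[:,0])/len(ys)
    return out.round().astype(int)
xs=np.arange(40,66)/1e3
ysb=np.linspace(-.033,-.026,8)
for k in ims: print(k,"bar y-30",dict(zip((xs*1e3).round().astype(int).tolist(),prof(k,xs,ysb,.010).tolist())))
xs=np.arange(-64,-40)/1e3
for k in ims: print(k,"gold r-b",dict(zip((xs*1e3).round().astype(int).tolist(),prof(k,xs,np.linspace(-.02,.02,41),.004,1).tolist())))
xs=np.arange(15,48)/1e3
for k in ims: print(k,"sink end",dict(zip((xs*1e3).round().astype(int).tolist(),prof(k,xs,np.linspace(-.018,.018,41),.03).tolist())))
E
```

```text
w7 bar y-30 {40: 29, 41: 59, 42: 95, 43: 120, 44: 130, 45: 134, 46: 130, 47: 102, 48: 60, 49: 33, 50: 37, 51: 82, 52: 122, 53: 137, 54: 139, 55: 139, 56: 139, 57: 148, 58: 171, 59: 185, 60: 180, 61: 173, 62: 172, 63: 172, 64: 172, 65: 176}
w9 bar y-30 {40: 184, 41: 191, 42: 188, 43: 175, 44: 147, 45: 100, 46: 60, 47: 78, 48: 148, 49: 196, 50: 210, 51: 214, 52: 213, 53: 201, 54: 187, 55: 197, 56: 207, 57: 209, 58: 207, 59: 200, 60: 197, 61: 199, 62: 202, 63: 202, 64: 196, 65: 191}
w7 gold r-b {-64: -1, -63: -2, -62: -2, -61: -2, -60: -2, -59: -2, -58: -2, -57: 1, -56: 23, -55: 65, -54: 87, -53: 94, -52: 96, -51: 95, -50: 79, -49: 35, -48: 2, -47: -3, -46: -3, -45: -2, -44: -2, -43: -3, -42: -3, -41: -3}
w9 gold r-b {-64: -1, -63: -2, -62: -2, -61: -1, -60: -1, -59: -1, -58: 0, -57: 11, -56: 43, -55: 67, -54: 70, -53: 51, -52: 16, -51: -2, -50: -3, -49: -3, -48: -2, -47: -1, -46: -2, -45: -1, -44: -2, -43: -2, -42: -2, -41: -1}
w7 sink end {15: 159, 16: 152, 17: 149, 18: 145, 19: 140, 20: 140, 21: 139, 22: 139, 23: 139, 24: 138, 25: 136, 26: 135, 27: 134, 28: 132, 29: 132, 30: 132, 31: 132, 32: 132, 33: 132, 34: 130, 35: 101, 36: 42, 37: 24, 38: 23, 39: 23, 40: 28, 41: 36, 42: 41, 43: 43, 44: 43, 45: 42, 46: 36, 47: 29}
w9 sink end {15: 106, 16: 106, 17: 107, 18: 107, 19: 107, 20: 107, 21: 106, 22: 106, 23: 107, 24: 107, 25: 107, 26: 107, 27: 107, 28: 107, 29: 107, 30: 106, 31: 105, 32: 103, 33: 106, 34: 98, 35: 64, 36: 27, 37: 16, 38: 19, 39: 27, 40: 33, 41: 38, 42: 40, 43: 41, 44: 39, 45: 36, 46: 28, 47: 24}
```

```bash
python3 -c "
from bench import ticket;print(ticket.hand_in())"
```

```text
the job is handed in; nothing more can be done
None
```

The card is loaded in the larger fixture, heat sink up between the rails. I turned the knob clockwise to its hard stop, let go and handed the job in at about 20 s, with the arm clear of everything. I never went near the screwdriver, pump, fan or look-alikes.

**Last checks:**
- **Card position:** the board's shoulders measured nest x ≈ -52.7 mm, against -52.5 at home. The card moved about 3.4 mm further in when the lobe drove it, from about 4 mm short, so it is home to within about 0.5–1 mm.
- **Knob:** the turning moment jumped to about 1 N·m with the tool at 1.95 rad, the hard stop. The last picture shows the knob at about 1.85–1.9 rad, with its lobe on the card's back edge.

**What went wrong or disagreed:**
- **First lowering:** the card's back edge met the knob's overhanging grip with about 10 N. This pitched the card about 17° nose-down in the gripper and may have nudged the knob slightly. I backed off and brought the card in tail-first under the grip.
- **Knob grip width:** the gripper read 18.5 mm on the knob, where 14 mm was expected. The knob still turned with it.
- **Heat sink edge:** its rear edge hardly moved between the last two pictures. I put this down to the changed viewing angle.

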